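# Stop the turning wagon turntable on its catch and draw the wagon out on to it

## Task

The slipping friction drive of the model wagon turntable keeps its deck turning. Slow the deck gently with a fingertip on its plates, so that the catch on the kerb drops by its own weight (do not push it) into a slot of the deck and holds it in line with the shed road. Then draw the wagon out of the goods shed, its wheels on the rails all the way, and leave it standing in the middle of the deck, without knocking the things on the bench.

Things in the scene. Friction and masses are not known exactly. Their poses are not given: they have to be found in the camera images.
- road_line (a point): centre of the turntable on the fixed yard, at rail-head height, 18 mm above the bench; stays put. x runs level along the shed road, from the turntable to the goods shed; z up. The yard is a brown board, x -135 to 380 mm, y -135 to 135 mm, its top 9 mm above the bench. Rails 32 mm apart; the road runs from the deck (x = 100 mm) into the shed. A kerb, top 15 mm above the bench, rings the deck, 103 to 116 mm out.
- shed_door (a point): middle of the goods shed's doorway at rail-head height, 225 mm along x from road_line. Brick shed with a pitched grey roof, x 225 to 368 mm, 126 mm wide, eaves 105 mm and ridge 150 mm above the bench; the roof juts 12 mm out over the door. Doorway 84 mm wide, clear to 100 mm above the bench.
- deck_track (a point): centre of the turntable deck's top face (18 mm above the bench, level with the rail heads); x lies along the deck's own track. The deck is a rigid flat disc of dark steel, 200 mm across, 1.9 kg, turning freely; smooth but for two flangeway grooves, 10.5 to 16 mm each side of its track's centre line, and two slots 12 mm wide, cut 20 mm in from the rim, at both ends of the diameter across the track.
- deck_plate (a point): point of the deck's top face 65 mm from its centre, on its own +y side; it goes round with the deck. The drive turns the deck for ever, at about 1.24 rad/s anticlockwise seen from above, with only 0.05 N m: a fingertip pressed here with 2 to 5 N stops it, and the deck follows a pressed fingertip that moves round slowly. Let go, it regains its speed in half a second. Pressing over 40 N would bend it.
- deck (a joint): angle of the deck in the yard, rad, growing anticlockwise seen from above without wrapping; its track is in line with the shed road at every whole multiple of pi (0, 3.1416, 6.2832 ...), either end first.
- catch (a joint): hinge of the catch, rad (reading noisy by about 0.01): about 0 while its roller rides on the plates, 0.15 when it has dropped home, 6 mm, into a slot, where it holds the deck in line against the drive. It is damped and sinks slowly (0.4 s): it skips over a slot that passes faster than about 0.3 rad/s and drops in surely below 0.2 rad/s.
- catch_nose (a point): underside of the catch's brass roller (10 mm across), which rides on the deck 90 mm from the centre, on the -y side of road_line, square to the road. The steel arm, 12 mm wide, runs 40 mm outwards from it to a pivot beyond the kerb; its top is 30 mm above the bench.
- wagon: grey four-wheeled open wagon, 0.2 to 0.37 kg, on the shed road with one end out of the door. Origin at its middle at rail-head height, x along it away from the deck, z up. Body 115 mm long, 56 mm wide, 26 to 64 mm above the origin, an open box with 2.5 mm sides; buffers reach 70 mm from the origin. Flanged 22 mm wheels on axles 63 mm apart: it rolls along the rails and stays where it is left.
- wagon_end (a point): middle of the top edge of the wagon's end nearest the deck, 57.5 mm from its origin along its -x, 64 mm above the rail heads. The last 64 to 84 mm of the body stand clear of the roof edge: it can be pinched across its sides there from above, near this end, and pulled.
- paint_tin: bystander: small tin, 38 mm across, 42 mm tall, standing; origin under its centre.
- glue: bystander: white bottle, 40 mm across, 100 mm tall, standing; origin under its centre.
- screwdriver: bystander: screwdriver, 150 mm long, lying; x along it.

How it is judged:
By the outcome, as a careful person would: the job done as asked, in the order asked, and still so for the second after the job is handed in, with the robot touching nothing.
It also fails if it takes over 61 s, if anything falls off the work surface, if the arm or the gripper's body presses on something with over 40 N, if the wrist force passes 120 N, or if a joint passes its speed limit or range.

## Robot

A 7-joint arm with a two-finger parallel gripper is mounted at the origin on the work surface. World frame = base frame: x ahead of the robot, y to its left, z up, the work surface at z = 0. Lengths are in m, angles in rad, forces in N, time in s.
With the tool pointing down it reaches from about 0.4 to 0.85 m from the base axis. Payload 4.5 kg.
Tool frame: the origin (TCP) lies between the finger pads; the fingertips stand 19 mm ahead of it and the grasp point (between the pads) is the TCP (r.tips_ahead is the distance from the TCP to the fingertips, in m); z points along the fingers, y is the line along which they close (so a half turn about z gives the same grasp; the last joint's range is limited). The gripper opens to 88 mm and grips with 3 to 60 N. Pads are 18 mm wide; open, the fingers measure 123 mm over their backs; the gripper's body (75 mm by 187 mm) begins 45 mm behind the grasp point.
Start: joints at [-1.18, 0.689, -0.195, 1.565, 0.157, 0.902, -0.215], TCP at [0.218, 0.586, 0.258] pointing down, gripper open.
Joint ranges: [-3.01, 3.01], [-0.46, 2.08], [-1.47, 1.51], [0.13, 2.56], [-1, 4.14], [0.04, 2.09], [-2.66, 2.66]. Speed limits (rad/s): [2.57, 2.57, 3.14, 3.14, 3.14, 3.14, 3.14].

## Interface

Orientations are given as a unit quaternion [x, y, z, w].
In Python, from plant import r, cams, models gives the robot as it stands. The module is installed in compiled form; this text tells all that it offers.
- The arm moves only by the tool jog_arm, never from a script. Its arguments are lists of equal length, an entry for each row: "turn": the turn, a rotation vector about the tool's x, y, z in rad, a list of three; "translation": the shift along the tool's x, y, z in m, a list of three; "grip": the closure, from 0 (fully open) to 1 (shut). In form: {"turn": [[ax, ay, az], ...], "translation": [[tx, ty, tz], ...], "grip": [grip, ...]}. A call has 1 to 20 rows; each row is the pose to reach, as a shift and turn from the pose commanded when the call began, along the tool's axes at that moment; what a row does not reach only later rows make up. A row lasts 1/8 s, in which the tool goes at most 62.5 mm and 10.7 degrees, less where a joint would pass 70% of its speed; a pose out of reach is approached as far as the arm can. A call with a gripper value outside its range is refused whole. The fingers move at their own pace and stop on an object; "force" is the grip in N (left out, the last holds). Time passes only in rows, so rows that repeat a pose let the fingers close. It gives the time, the measured TCP pose, the force, the opening and the grip force at its end, in the units of the state.
- r.get_state(): the state, without advancing time (a new reading comes with each control period).
- cams.snapshot(name): name is "scene" or "top" or "wrist"; returns the picture (480x640x3 uint8, red, green, blue); there is no depth.
- cams.camera_params(name): a dict with "fx", "fy", "cx", "cy" (pixels), "eye" and "orientation" of the camera in the world. Camera axes: x right, y up, looking along -z (the intrinsics and any distortion apply to the point x, -y, -z); pixel columns grow to the right and rows downward; lengths in m; the calibration is good to about 2 mm. A picture is of the moment at which its call begins: read the wrist's pose just before it. camera_params takes no time and is no camera call; for the wrist camera it gives the pose at the moment of the call.
- r.finish_job(): hands the job in; it is judged then, once.
Trained networks look in the newest picture that a camera, given by its name, has taken for a name from the list of things; names that differ only in an ending like _2 or _b are one class to them, and where a whole thing is asked for, a point or a joint stands for the part that bears it (a point fixed in the world has none). Each returns a list of dicts, best first, with "p" (0 to 1); they miss things now and then, are a little off and sometimes report something else, mostly with a low value. They report only what shows in the picture. A call takes as long as a camera call.
- models.find_in(camera, name): "position" ([x, y, z] in m, in world coordinates, good to about 4 mm: the middle of the surface that is visible of it).
- models.masks_of(camera, name): "pixels" (480x640 bool, what is visible of it).
- models.place_of(camera, name): "position" ([x, y, z] in m, in world coordinates, good to about 4 mm: a listed point, or the origin of a listed thing).
The state is a dict: "clock": time; "q": joint angles; "qd": joint speeds; "joint_torque": joint torques, N m; "tool_pos": TCP position; "eef_rot": TCP orientation; "contact_force": force on the tool from outside, world axes, zero at the start; "moment": the same for the moment, N m; "opening": opening from 0.0 (shut) to 1.0 (fully open); "finger_force": force on a finger pad.
Only numpy, scipy, OpenCV 4.12 (cv2) and the standard library are available. Lean on these libraries where they do the work, as an engineer would, in place of code of your own. Each camera call takes 0.05 s, during which the arm holds its last target. There are 200 camera calls.

## Working session

There is one attempt and no reset: what is moved stays moved. The work goes in short steps, Python scripts to look and compute and a tool call to move; the robot and the scene stay as the last step left them, time stands still between calls to the robot, and variables do not carry over. Pictures are saved under pics/ and viewed, at most 10 in all, crops included, and the job is handed in when it is done.

Besides the shell and the picture viewer there is one more tool, called by a JSON object that holds its "op" and its "data". jog_arm: Moves the arm, as the interface text tells. Its arguments: {"type":"object","properties":{"turn":{"type":"array"},"translation":{"type":"array"},"grip":{"type":"array"},"force":{"type":"number"}},"required":["turn","translation","grip"]}

```bash
mkdir -p pics; cat > h.py <<'E'
from plant import r,cams,models
import numpy as np,cv2
from scipy.spatial.transform import Rotation as R
def snap(c,f=None):
    im=cams.snapshot(c)
    if f: cv2.imwrite('pics/'+f,im[:,:,::-1])
    return im
def st():
    s=r.get_state(); return s
E
python3 - <<'E'
from h import *
s=st(); print(s['clock'],s['tool_pos'],s['eef_rot'],R.from_quat(s['eef_rot']).as_matrix().round(3))
a=snap('scene');b=snap('top')
cv2.imwrite('pics/a.png',np.hstack([cv2.resize(a,(400,300)),cv2.resize(b,(400,300))])[:,:,::-1])
for c in ['top','scene']:
  p=cams.camera_params(c);print(c,{k:np.round(v,3) if not isinstance(v,str) else v for k,v in p.items()})
  for n in ['road_line','shed_door','deck_track','deck_plate','catch_nose','wagon','wagon_end','paint_tin','glue','screwdriver']:
    print(n,[(np.round(d['position'],4),round(d['p'],2)) for d in models.place_of(c,n)[:2]])
print(st()['clock'])
E
```

```text
0.0 [0.21813312 0.58507837 0.25691217] [ 1.77412085e-01  9.84136235e-01 -9.01770269e-04 -9.94275948e-05] [[-0.937  0.349 -0.001]
 [ 0.349  0.937 -0.002]
 [-0.    -0.002 -1.   ]]
top {'fx': np.float64(580.4), 'fy': np.float64(580.4), 'cx': np.float64(312.685), 'cy': np.float64(234.804), 'eye': array([ 0.489, -0.076,  0.898]), 'orientation': array([ 0.04 , -0.052, -0.703,  0.708])}
road_line [(array([ 0.5575, -0.1534,  0.0164]), 0.81)]
shed_door [(array([ 0.5885, -0.2103,  0.0203]), 0.38)]
deck_track [(array([ 0.5574, -0.1555,  0.0173]), 0.64), (array([0.5552, 0.0425, 0.0199]), 0.29)]
deck_plate [(array([ 0.585 , -0.2112,  0.02  ]), 0.97)]
catch_nose [(array([ 0.6487, -0.1525,  0.0188]), 0.83)]
wagon [(array([0.5573, 0.0425, 0.0208]), 0.86), (array([ 0.5563, -0.1539,  0.0181]), 0.62)]
wagon_end [(array([ 0.5557, -0.0176,  0.0797]), 0.85)]
paint_tin [(array([ 0.7507, -0.1363,  0.0067]), 0.79)]
glue [(array([ 7.23e-01, -3.70e-03, -1.00e-04]), 0.98)]
screwdriver [(array([ 0.5572, -0.3265,  0.0024]), 0.55)]
scene {'fx': np.float64(497.22), 'fy': np.float64(497.22), 'cx': np.float64(318.882), 'cy': np.float64(236.977), 'eye': array([1.143, 0.101, 0.638]), 'orientation': array([0.215, 0.308, 0.744, 0.552])}
road_line [(array([ 0.5566, -0.156 ,  0.019 ]), 0.91)]
shed_door [(array([0.5557, 0.0704, 0.0189]), 0.95)]
deck_track [(array([ 0.5551, -0.1546,  0.0217]), 0.91)]
deck_plate [(array([ 0.5836, -0.2189,  0.0206]), 0.9)]
catch_nose [(array([ 0.6531, -0.1531,  0.0184]), 0.57)]
wagon [(array([0.5566, 0.0442, 0.0199]), 0.89)]
wagon_end [(array([ 0.5563, -0.0135,  0.082 ]), 0.8)]
paint_tin [(array([ 7.483e-01, -1.323e-01,  4.000e-04]), 0.74)]
glue [(array([ 0.7214, -0.0021, -0.0016]), 0.78), (array([ 0.5555, -0.1546,  0.0184]), 0.25)]
screwdriver [(array([ 0.5642, -0.3295,  0.003 ]), 0.72)]
1.1
```

View pics/a.png

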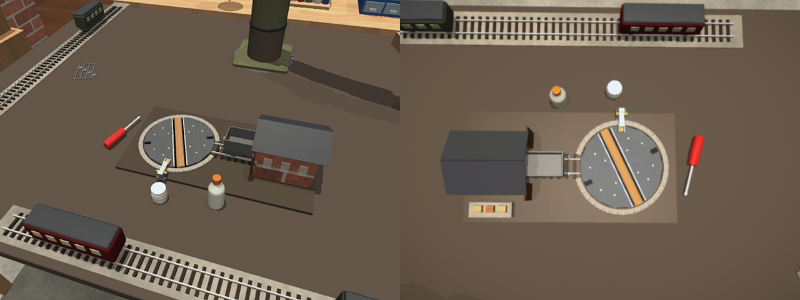

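The turntable is right of the shed in the top view (deck centre at about (622,167) of the composite). The track is skewed, the catch lies at its top, and the wagon sticks out of the door towards the deck. Next I move to a hover above the robot-side plates with the fingers shut.

{"op": "jog_arm", "data": {"turn": [[0, 0, 0.4], [0, 0, 0.8], [0, 0, 1.215], [0, 0, 1.215], [0, 0, 1.215], [0, 0, 1.215], [0, 0, 1.215], [0, 0, 1.215], [0, 0, 1.215], [0, 0, 1.215], [0, 0, 1.215], [0, 0, 1.215], [0, 0, 1.215], [0, 0, 1.215], [0, 0, 1.215], [0, 0, 1.215]], "translation": [[-0.398, -0.262, -0.002], [-0.398, -0.262, -0.002], [-0.398, -0.262, -0.002], [-0.398, -0.262, -0.002], [-0.398, -0.262, -0.002], [-0.398, -0.262, -0.002], [-0.398, -0.262, -0.002], [-0.398, -0.262, -0.002], [-0.52, -0.596, 0.078], [-0.52, -0.596, 0.078], [-0.52, -0.596, 0.078], [-0.52, -0.596, 0.078], [-0.52, -0.596, 0.078], [-0.52, -0.596, 0.078], [-0.52, -0.596, 0.078], [-0.52, -0.596, 0.078]], "grip": [1, 1, 1, 1, 1, 1, 1, 1, 1, 1, 1, 1, 1, 1, 1, 1], "force": 10}}

```text
clock: 3.1
tool_pos: [0.4976, -0.1537, 0.1797]
eef_rot: [0.707, 0.707, 0.0, -0.0]
contact_force: [1.0, -0.0, 0.4]
opening: 0.006
finger_force: 0.0
```

{"op": "jog_arm", "data": {"turn": [[0, 0, 0], [0, 0, 0], [0, 0, 0], [0, 0, 0]], "translation": [[0, 0, 0.06], [0, 0, 0.11], [0, 0, 0.137], [0, 0, 0.137]], "grip": [1, 1, 1, 1]}}

```text
clock: 3.6
tool_pos: [0.4969, -0.1518, 0.0415]
eef_rot: [0.706, 0.708, -0.0, -0.002]
contact_force: [-0.5, 0.3, 0.4]
opening: 0.006
finger_force: 0.0
```

```bash
cat >> h.py <<'E'
C=np.array([.5568,-.1548])
def ang(c):
    out=[]
    for d in models.place_of(c,'deck_plate')[:1]:
        v=d['position'][:2]-C; a=np.degrees(np.arctan2(v[1],v[0]))-180
        out.append((round(a%180,1),round(np.hypot(*v)*1000),round(d['p'],2)))
    return out
E
python3 - <<'E'
from h import *
snap('scene','b.png')
im=cv2.imread('pics/b.png')
t=snap('top')[:,:,::-1]
cv2.imwrite('pics/b2.png',np.hstack([im[150:420,150:550],t[120:390,240:640]]))
for i in range(2):
  for c in ['scene','top']:
    snap(c);t0=st()['clock']-.05;print(t0,c,ang(c))
print(st()['clock'],st()['tool_pos'],st()['contact_force'])
E
```

```text
3.7 scene [(np.float64(14.5), 66, 0.78)]
3.8000000000000003 top []
3.9000000000000004 scene [(np.float64(28.8), 65, 0.97)]
4.0 top []
4.1 [ 0.49767477 -0.15451697  0.04326566] [ 0.02948362 -0.12258561  0.12894972]
```

View pics/b2.png

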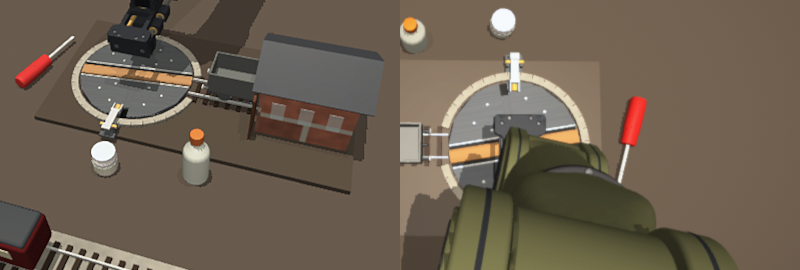

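Deck turning at ~71°/s, with about 43° on it now. I'm feeling for contact.

{"op": "jog_arm", "data": {"turn": [[0, 0, 0], [0, 0, 0], [0, 0, 0]], "translation": [[0, 0, 0.003], [0, 0, 0.005], [0, 0, 0.005]], "grip": [1, 1, 1]}}

```text
clock: 4.47
tool_pos: [0.4972, -0.1547, 0.0375]
eef_rot: [0.708, 0.707, -0.0, -0.0]
contact_force: [-0.0, -0.1, -0.7]
opening: 0.004
finger_force: 0.0
```

{"op": "jog_arm", "data": {"turn": [[0, 0, 0], [0, 0, 0]], "translation": [[0, 0, 0.001], [0, 0, 0.001]], "grip": [1, 1]}}

```text
clock: 4.72
tool_pos: [0.4973, -0.1547, 0.0374]
eef_rot: [0.708, 0.707, -0.0, 0.0]
contact_force: [-0.5, -0.2, 10.6]
opening: 0.005
finger_force: 4.6
```

{"op": "jog_arm", "data": {"turn": [[0, 0, 0], [0, 0, 0]], "translation": [[0, 0, 0.001], [0, 0, 0.001]], "grip": [1, 1]}}

```text
clock: 4.97
tool_pos: [0.4972, -0.1548, 0.0374]
eef_rot: [0.708, 0.707, -0.0, 0.0]
contact_force: [-3.3, -1.3, 19.5]
opening: 0.004
finger_force: 9.5
```

```bash
python3 - <<'E'
from h import *
print(st()['clock'],st()['tool_pos'],st()['contact_force'])
for i in range(3):
    snap('scene');t0=st()['clock']-.05;print(t0,ang('scene'),st()['contact_force'])
E
```

```text
4.975 [ 0.49724155 -0.15482563  0.03737551] [-3.34874528 -1.32179903 19.5422028 ]
4.9750000000000005 [(np.float64(65.6), 70, 0.82)] [-2.01027705e+00  9.00283290e-03  1.98049684e+01]
5.075 [(np.float64(64.6), 65, 0.67)] [-2.74692052 -0.50276227 19.16051168]
5.175 [(np.float64(64.8), 66, 0.57)] [-3.02093049  0.12072097 18.60251059]
```

About 10 N/mm, and the deck is held at 65°, so I lift, let it run on, and press again with ~4 N short of alignment.

{"op": "jog_arm", "data": {"turn": [[0, 0, 0], [0, 0, 0], [0, 0, 0], [0, 0, 0], [0, 0, 0], [0, 0, 0], [0, 0, 0], [0, 0, 0], [0, 0, 0], [0, 0, 0], [0, 0, 0], [0, 0, 0], [0, 0, 0]], "translation": [[0, 0, -0.004], [0, 0, -0.004], [0, 0, -0.004], [0, 0, -0.004], [0, 0, -0.004], [0, 0, -0.004], [0, 0, -0.004], [0, 0, -0.004], [0, 0, -0.004], [0, 0, -0.003], [0, 0, -0.0015], [0, 0, -0.0015], [0, 0, -0.0015]], "grip": [1, 1, 1, 1, 1, 1, 1, 1, 1, 1, 1, 1, 1]}}

```text
clock: 6.9
tool_pos: [0.4975, -0.1549, 0.0375]
eef_rot: [0.708, 0.707, -0.0, 0.0]
contact_force: [-0.7, -1.0, 5.9]
opening: 0.008
finger_force: 2.6
```

```bash
python3 - <<'E'
from h import *
for i in range(3):
    snap('scene');t0=st()['clock']-.05;print(t0,ang('scene'),st()['contact_force'])
print([ (np.round(d['position'],4),round(d['p'],2)) for n in ['catch_nose','deck_plate'] for d in models.place_of('scene',n)])
E
```

```text
6.9 [(np.float64(139.1), 69, 0.91)] [-1.04055506 -0.76325187  6.01120751]
7.0 [(np.float64(141.5), 66, 0.8)] [-0.29677609 -1.97182823  5.81470558]
7.1000000000000005 [(np.float64(141.7), 67, 0.84)] [-1.01220285 -1.23753449  5.76886332]
[(array([ 0.649 , -0.1503,  0.0233]), 0.61), (array([ 0.6097, -0.1966,  0.0185]), 0.84)]
```

Held at ~141° with 6 N, so I lead it round slowly at 0.18 rad/s.

{"op": "jog_arm", "data": {"turn": [[0, 0, -0.0225], [0, 0, -0.045], [0, 0, -0.0675], [0, 0, -0.09], [0, 0, -0.1125], [0, 0, -0.135], [0, 0, -0.1575], [0, 0, -0.18], [0, 0, -0.2025], [0, 0, -0.225], [0, 0, -0.2475], [0, 0, -0.27], [0, 0, -0.2925], [0, 0, -0.315], [0, 0, -0.3375], [0, 0, -0.36], [0, 0, -0.3825], [0, 0, -0.405], [0, 0, -0.4275], [0, 0, -0.45]], "translation": [[-0.00134, 2e-05, 0], [-0.00268, 6e-05, 0], [-0.00401, 0.00014, 0], [-0.00535, 0.00024, 0], [-0.00668, 0.00038, 0], [-0.00801, 0.00054, 0], [-0.00933, 0.00074, 0], [-0.01065, 0.00096, 0], [-0.01197, 0.00122, 0], [-0.01328, 0.0015, 0], [-0.01458, 0.00181, 0], [-0.01587, 0.00216, 0], [-0.01716, 0.00253, 0], [-0.01843, 0.00293, 0], [-0.0197, 0.00336, 0], [-0.02096, 0.00381, 0], [-0.02221, 0.0043, 0], [-0.02344, 0.00481, 0], [-0.02467, 0.00535, 0], [-0.02588, 0.00592, 0]], "grip": [1, 1, 1, 1, 1, 1, 1, 1, 1, 1, 1, 1, 1, 1, 1, 1, 1, 1, 1, 1]}}

```text
clock: 9.8
tool_pos: [0.5035, -0.1805, 0.0375]
eef_rot: [0.532, 0.847, 0.0, 0.0]
contact_force: [0.3, 0.3, 4.6]
opening: 0.004
finger_force: 2.6
```

```bash
python3 - <<'E'
from h import *
for i in range(2):
    snap('scene');t0=st()['clock']-.05;print(t0,ang('scene'),st()['contact_force'])
print([ (np.round(d['position'],4),round(d['p'],2)) for n in ['catch_nose','deck_plate'] for d in models.place_of('scene',n)])
E
```

```text
9.799999999999999 [(np.float64(162.0), 68, 0.93)] [-0.99133385 -0.28849106  6.54656466]
9.899999999999999 [(np.float64(165.8), 67, 0.86)] [-0.79561684 -1.29236431  3.98628324]
[(array([ 0.6503, -0.1505,  0.0202]), 0.56), (array([ 0.5561, -0.1552,  0.0175]), 0.21), (array([ 0.6217, -0.1712,  0.0197]), 0.86)]
```

{"op": "jog_arm", "data": {"turn": [[0, 0, -0.018], [0, 0, -0.036], [0, 0, -0.054], [0, 0, -0.072], [0, 0, -0.09], [0, 0, -0.108], [0, 0, -0.126], [0, 0, -0.144], [0, 0, -0.162], [0, 0, -0.18], [0, 0, -0.198], [0, 0, -0.216], [0, 0, -0.234], [0, 0, -0.252], [0, 0, -0.27], [0, 0, -0.288], [0, 0, -0.306], [0, 0, -0.324], [0, 0, -0.342], [0, 0, -0.36]], "translation": [[-0.00107, 1e-05, 0], [-0.00214, 4e-05, 0], [-0.00321, 9e-05, 0], [-0.00428, 0.00015, 0], [-0.00535, 0.00024, 0], [-0.00641, 0.00035, 0], [-0.00748, 0.00047, 0], [-0.00854, 0.00062, 0], [-0.0096, 0.00078, 0], [-0.01065, 0.00096, 0], [-0.0117, 0.00116, 0], [-0.01275, 0.00138, 0], [-0.0138, 0.00162, 0], [-0.01484, 0.00188, 0], [-0.01587, 0.00216, 0], [-0.0169, 0.00245, 0], [-0.01792, 0.00276, 0], [-0.01894, 0.0031, 0], [-0.01995, 0.00345, 0], [-0.02096, 0.00381, 0]], "grip": [1, 1, 1, 1, 1, 1, 1, 1, 1, 1, 1, 1, 1, 1, 1, 1, 1, 1, 1, 1]}}

```text
clock: 12.6
tool_pos: [0.5123, -0.1939, 0.0374]
eef_rot: [0.37, 0.929, 0.001, -0.004]
contact_force: [-7.7, 6.1, 15.2]
opening: 0.007
finger_force: 7.6
```

```bash
python3 - <<'E'
from h import *
for i in range(2):
    a=snap('scene','c%d.png'%i);t0=st()['clock']-.05;print(t0,ang('scene'),st()['contact_force'],st()['moment'])
print([ (np.round(d['position'],4),round(d['p'],2)) for n in ['catch_nose','deck_plate'] for d in models.place_of('scene',n)])
cv2.imwrite('pics/c.png',cv2.resize(a[170:320,200:400],None,fx=3,fy=3)[:,:,::-1])
E
```

```text
12.6 [(np.float64(179.0), 64, 0.73)] [-6.65403025  6.78930681 14.7559812 ] [ 1.40134418  1.50157587 -0.02289663]
12.7 [(np.float64(179.6), 65, 0.77)] [-6.934682    6.38249216 14.8940532 ] [1.33700236 1.43399451 0.03902765]
[(array([ 0.6509, -0.1501,  0.0145]), 0.71), (array([ 0.6258, -0.1588,  0.0171]), 0.37), (array([ 0.6213, -0.1553,  0.0143]), 0.77), (array([ 0.6531, -0.149 ,  0.0162]), 0.41)]
```

View pics/c.png

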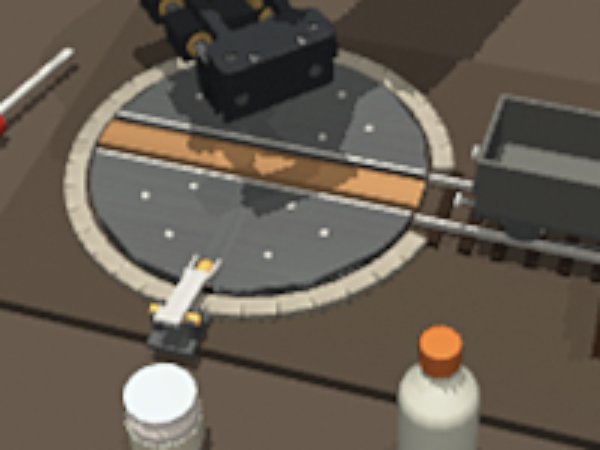

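The track is now in line with the road, the catch roller sits lower (z 14 mm against 20+), and the finger feels the catch's resistance: dropped home. I lift off and hover over the wagon's open end.

{"op": "jog_arm", "data": {"turn": [[0, 0, 0], [0, 0, 0], [0, 0, 0], [0, 0, 0.15], [0, 0, 0.3], [0, 0, 0.45], [0, 0, 0.6], [0, 0, 0.75], [0, 0, 0.81], [0, 0, 0.81], [0, 0, 0.81]], "translation": [[0, 0, -0.03], [0, 0, -0.08], [0, 0, -0.13], [0.02, 0.03, -0.13], [0.04, 0.07, -0.13], [0.06, 0.1, -0.13], [0.08, 0.13, -0.13], [0.1, 0.16, -0.13], [0.107, 0.1765, -0.13], [0.107, 0.1765, -0.13], [0.107, 0.1765, -0.13]], "grip": [1, 1, 1, 1, 1, 1, 1, 1, 1, 1, 1]}}

```text
clock: 14.28
tool_pos: [0.5595, 0.0029, 0.1669]
eef_rot: [0.708, 0.707, -0.001, -0.0]
contact_force: [-0.7, -0.8, -0.4]
opening: 0.007
finger_force: 0.0
```

```bash
python3 - <<'E'
from h import *
s=st();print(s['clock'],s['tool_pos'],s['eef_rot'],s['contact_force'])
p=cams.camera_params('wrist')
w=snap('wrist');a=snap('scene')
print(ang('scene'),[ (np.round(d['position'],4),round(d['p'],2)) for n in ['catch_nose','wagon_end','wagon'] for d in models.place_of('scene',n)])
print([ (n,np.round(d['position'],4),round(d['p'],2)) for n in ['wagon_end','wagon','shed_door','catch_nose','road_line'] for d in models.place_of('wrist',n)])
cv2.imwrite('pics/d.png',np.hstack([cv2.resize(a,(400,300)),cv2.resize(w,(400,300))])[:,:,::-1])
def proj(c,X):
    p=cams.camera_params(c); v=R.from_quat(p['orientation']).inv().apply(np.array(X)-p['eye'])
    return p['cx']+p['fx']*v[0]/-v[2],p['cy']-p['fy']*v[1]/-v[2]
for X in [(.5565-.028,-.0155,.082),(.5565+.028,-.0155,.082)]:print(np.round(proj('wrist',X)))
E
```

```text
14.275 [0.55954946 0.00289656 0.16690357] [ 7.07513473e-01  7.06699514e-01 -6.73841970e-04 -1.67952031e-04] [-0.70727184 -0.78464532 -0.42992129]
[(np.float64(1.4), 96, 0.74)] [(array([0.5557, 0.0423, 0.0224]), 0.66), (array([ 0.6514, -0.1532,  0.0186]), 0.48), (array([ 0.556 , -0.0159,  0.083 ]), 0.68), (array([0.5547, 0.0425, 0.0211]), 0.56)]
[('wagon_end', array([ 0.5589, -0.0186,  0.0783]), 0.81), ('wagon', array([0.5597, 0.0387, 0.0175]), 0.87), ('wagon', array([ 0.5549, -0.1553,  0.0211]), 0.23), ('road_line', array([ 0.555 , -0.157 ,  0.0193]), 0.59)]
[269. 293.]
[368. 293.]
```

View pics/d.png

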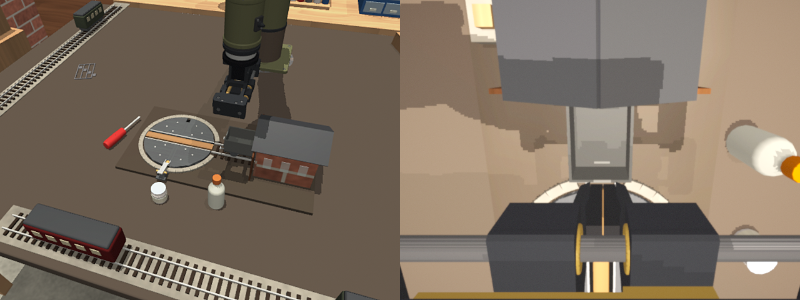

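Both cameras agree that the deck stays in line; in the wrist view the wagon box spans columns 570–632 (composite), ending at row ~181, so its centre is x≈0.558. I lower the shut fingers into the open box.

{"op": "jog_arm", "data": {"turn": [[0, 0, 0], [0, 0, 0], [0, 0, 0], [0, 0, 0], [0, 0, 0], [0, 0, 0]], "translation": [[0.007, -0.0015, 0.02], [0.007, -0.0015, 0.05], [0.007, -0.0015, 0.065], [0.007, -0.0015, 0.078], [0.007, -0.0015, 0.086], [0.007, -0.0015, 0.086]], "grip": [1, 1, 1, 1, 1, 1]}}

```text
clock: 15.58
tool_pos: [0.5586, 0.011, 0.081]
eef_rot: [0.708, 0.707, -0.0, -0.0]
contact_force: [-0.5, -0.4, -0.1]
opening: 0.006
finger_force: 0.0
```

```bash
python3 - <<'E'
from h import *
s=st();print(s['clock'],s['tool_pos'],s['contact_force'])
w=snap('wrist');a=snap('scene')
cv2.imwrite('pics/e.png',np.hstack([cv2.resize(a[150:330,180:420],(400,300)),cv2.resize(w,(400,300))])[:,:,::-1])
E
```

```text
15.575 [0.55863244 0.01095345 0.08098269] [-0.51954376 -0.37899875 -0.05123254]
```

View pics/e.png

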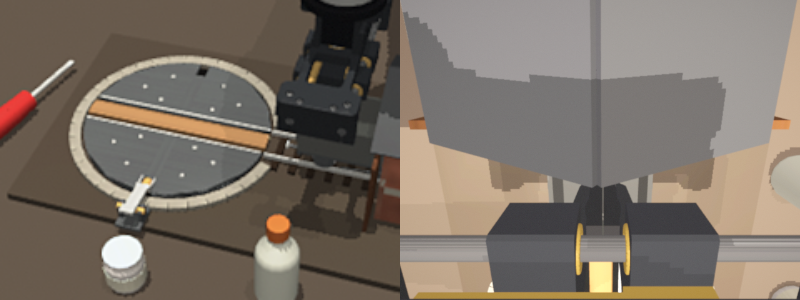

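The fingers sit in the box, centred between its sides, so I draw it out at 40 mm/s.

{"op": "jog_arm", "data": {"turn": [[0, 0, 0], [0, 0, 0], [0, 0, 0], [0, 0, 0], [0, 0, 0], [0, 0, 0], [0, 0, 0], [0, 0, 0], [0, 0, 0], [0, 0, 0], [0, 0, 0], [0, 0, 0], [0, 0, 0], [0, 0, 0], [0, 0, 0], [0, 0, 0], [0, 0, 0], [0, 0, 0], [0, 0, 0], [0, 0, 0]], "translation": [[-0.004, 0, 0], [-0.007, 0, 0], [-0.01, 0, 0], [-0.012, 0, 0], [-0.014, 0, 0], [-0.016, 0, 0], [-0.018, 0, 0], [-0.021, 0, 0], [-0.025, 0, 0], [-0.03, 0, 0], [-0.035, 0, 0], [-0.04, 0, 0], [-0.045, 0, 0], [-0.05, 0, 0], [-0.055, 0, 0], [-0.06, 0, 0], [-0.065, 0, 0], [-0.07, 0, 0], [-0.075, 0, 0], [-0.08, 0, 0]], "grip": [1, 1, 1, 1, 1, 1, 1, 1, 1, 1, 1, 1, 1, 1, 1, 1, 1, 1, 1, 1]}}

```text
clock: 18.18
tool_pos: [0.5586, -0.0693, 0.0812]
eef_rot: [0.707, 0.707, 0.0, -0.0]
contact_force: [-0.1, 1.7, -0.4]
opening: 0.006
finger_force: 0.2
```

```bash
python3 - <<'E'
from h import *
s=st();print(s['clock'],s['tool_pos'],s['contact_force'])
for c in ['scene','wrist']:
  w=snap(c);print([ (n,np.round(d['position'],4),round(d['p'],2)) for n in ['wagon_end','wagon','catch_nose'] for d in models.place_of(c,n)])
E
```

```text
18.175 [ 0.55860895 -0.06929581  0.08118471] [-0.11347522  1.6803819  -0.36483558]
[('wagon', array([ 0.5547, -0.0189,  0.0225]), 0.76), ('catch_nose', array([ 0.6532, -0.1531,  0.0173]), 0.48)]
[('wagon_end', array([ 0.5588, -0.0845,  0.0817]), 0.66), ('wagon', array([ 0.557 , -0.0255,  0.0216]), 0.71)]
```

{"op": "jog_arm", "data": {"turn": [[0, 0, 0], [0, 0, 0], [0, 0, 0], [0, 0, 0], [0, 0, 0], [0, 0, 0], [0, 0, 0], [0, 0, 0], [0, 0, 0], [0, 0, 0], [0, 0, 0], [0, 0, 0], [0, 0, 0], [0, 0, 0], [0, 0, 0], [0, 0, 0], [0, 0, 0], [0, 0, 0], [0, 0, 0], [0, 0, 0]], "translation": [[-0.004, 0, 0], [-0.008, 0, 0], [-0.012, 0, 0], [-0.016, 0, 0], [-0.02, 0, 0], [-0.024, 0, 0], [-0.028, 0, 0], [-0.032, 0, 0], [-0.036, 0, 0], [-0.04, 0, 0], [-0.044, 0, 0], [-0.048, 0, 0], [-0.052, 0, 0], [-0.056, 0, 0], [-0.06, 0, 0], [-0.064, 0, 0], [-0.068, 0, 0], [-0.072, 0, 0], [-0.076, 0, 0], [-0.08, 0, 0]], "grip": [1, 1, 1, 1, 1, 1, 1, 1, 1, 1, 1, 1, 1, 1, 1, 1, 1, 1, 1, 1]}}

```text
clock: 21.08
tool_pos: [0.5585, -0.1492, 0.0812]
eef_rot: [0.707, 0.707, 0.0, -0.0]
contact_force: [-0.3, -0.3, 0.4]
opening: 0.01
finger_force: 0.1
```

```bash
python3 - <<'E'
from h import *
s=st();print(s['clock'],s['tool_pos'],s['contact_force'])
for c in ['scene','wrist']:
  w=snap(c);print([ (n,np.round(d['position'],4),round(d['p'],2)) for n in ['wagon_end','wagon','catch_nose'] for d in models.place_of(c,n)])
  if c=='scene':a=w
cv2.imwrite('pics/f.png',np.hstack([cv2.resize(a[150:330,180:420],(400,300)),cv2.resize(w,(400,300))])[:,:,::-1])
E
```

```text
21.075 [ 0.55853403 -0.14918395  0.08118992] [-0.30502155 -0.28770807  0.36865594]
[('wagon_end', array([ 0.5554, -0.1571,  0.0825]), 0.81), ('wagon', array([ 0.5541, -0.1026,  0.021 ]), 0.72), ('catch_nose', array([ 0.6541, -0.1511,  0.0158]), 0.57)]
[('wagon_end', array([ 0.5609, -0.1641,  0.083 ]), 0.88), ('catch_nose', array([ 0.6488, -0.1539,  0.009 ]), 0.64)]
```

View pics/f.png

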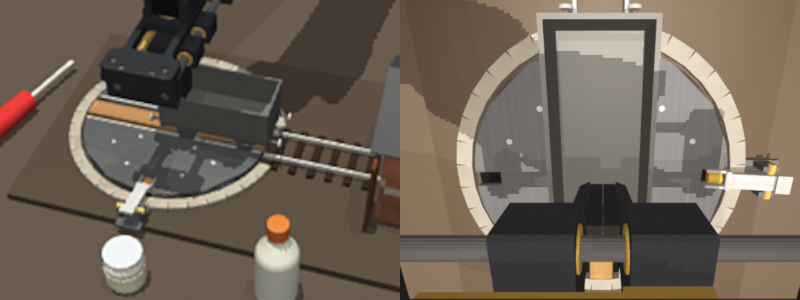

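The wagon is upright and square on the deck rails, with the catch still in its slot. About 52 mm to go.

{"op": "jog_arm", "data": {"turn": [[0, 0, 0], [0, 0, 0], [0, 0, 0], [0, 0, 0], [0, 0, 0], [0, 0, 0], [0, 0, 0], [0, 0, 0], [0, 0, 0], [0, 0, 0], [0, 0, 0], [0, 0, 0], [0, 0, 0], [0, 0, 0], [0, 0, 0], [0, 0, 0], [0, 0, 0], [0, 0, 0], [0, 0, 0], [0, 0, 0]], "translation": [[-0.004, 0, 0], [-0.008, 0, 0], [-0.012, 0, 0], [-0.016, 0, 0], [-0.02, 0, 0], [-0.024, 0, 0], [-0.028, 0, 0], [-0.031, 0, 0], [-0.034, 0, 0], [-0.036, 0, 0], [-0.038, 0, 0], [-0.04, 0, 0], [-0.042, 0, 0], [-0.044, 0, 0], [-0.046, 0, 0], [-0.048, 0, 0], [-0.049, 0, 0], [-0.05, 0, 0], [-0.05, 0, 0], [-0.047, 0, 0]], "grip": [1, 1, 1, 1, 1, 1, 1, 1, 1, 1, 1, 1, 1, 1, 1, 1, 1, 1, 1, 1]}}

```text
clock: 23.98
tool_pos: [0.5585, -0.1962, 0.0812]
eef_rot: [0.708, 0.707, -0.0, 0.0]
contact_force: [0.9, 0.1, -0.9]
opening: 0.006
finger_force: 0.0
```

{"op": "jog_arm", "data": {"turn": [[0, 0, 0], [0, 0, 0], [0, 0, 0], [0, 0, 0], [0, 0, 0], [0, 0, 0], [0, 0, 0], [0, 0, 0], [0, 0, 0]], "translation": [[0, 0, -0.02], [0, 0, -0.06], [0, 0, -0.1], [-0.02, -0.03, -0.12], [-0.02, -0.08, -0.12], [-0.02, -0.12, -0.12], [-0.02, -0.14, -0.12], [-0.02, -0.14, -0.12], [-0.02, -0.14, -0.12]], "grip": [1, 1, 1, 1, 1, 1, 1, 1, 1]}}

```text
clock: 25.1
tool_pos: [0.4201, -0.2157, 0.2014]
eef_rot: [0.707, 0.707, 0.001, 0.001]
contact_force: [-0.6, 0.1, -0.4]
opening: 0.005
finger_force: 0.0
```

```bash
python3 - <<'E'
from h import *
s=st();print(s['clock'],s['tool_pos'],s['contact_force'])
for c in ['scene','top','wrist']:
  w=snap(c);print(c,[ (n,np.round(d['position'],4),round(d['p'],2)) for n in ['wagon_end','wagon','catch_nose','road_line','paint_tin','glue','screwdriver'] for d in models.place_of(c,n)[:1]])
  if c=='scene':a=w
  if c=='top':b=w
cv2.imwrite('pics/g.png',np.hstack([cv2.resize(a[150:330,180:420],(400,300)),cv2.resize(b[150:330,400:640],(400,300))])[:,:,::-1])
E
```

```text
25.1 [ 0.42011141 -0.21572513  0.20135674] [-0.57149186  0.101517   -0.40809513]
scene [('wagon_end', array([ 0.5565, -0.2098,  0.08  ]), 0.97), ('catch_nose', array([ 0.5552, -0.1517,  0.0222]), 0.49), ('road_line', array([ 0.5566, -0.1607,  0.018 ]), 0.9), ('paint_tin', array([ 0.7471, -0.1362, -0.0023]), 0.78), ('glue', array([ 0.7223, -0.0012, -0.0023]), 0.55), ('screwdriver', array([ 5.650e-01, -3.289e-01,  4.000e-04]), 0.79)]
top [('wagon_end', array([ 0.5577, -0.2124,  0.0823]), 0.7), ('wagon', array([ 0.5543, -0.153 ,  0.0199]), 0.63), ('paint_tin', array([ 0.7488, -0.1364,  0.0041]), 0.7), ('glue', array([7.213e-01, 2.000e-04, 7.000e-04]), 0.94), ('screwdriver', array([ 0.5591, -0.3248,  0.0025]), 0.86)]
wrist [('wagon_end', array([ 0.5586, -0.2116,  0.0815]), 0.79), ('wagon', array([ 0.5601, -0.1561,  0.0172]), 0.8), ('catch_nose', array([ 0.6486, -0.1524,  0.0058]), 0.7), ('screwdriver', array([ 0.5603, -0.3284, -0.001 ]), 0.92)]
```

View pics/g.png

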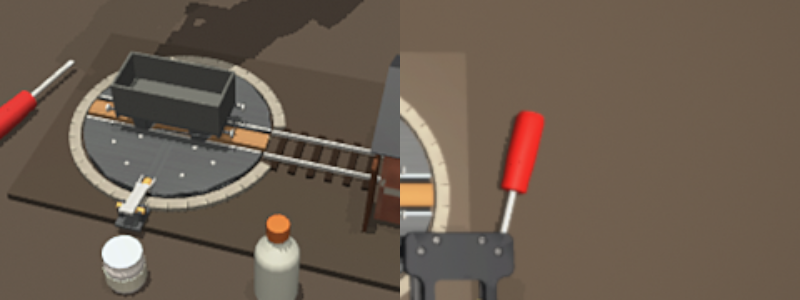

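The wagon stands on its rails in the middle of the deck (within about 2 mm), the catch is home, and the bystanders haven't moved. I'm handing it in.

```bash
python3 -c "
from plant import r
print(r.finish_job())"
```

```text
the job is handed in; nothing more can be done
None
```

The job is handed in at about 25 s: the catch dropped into its slot by itself and holds the deck in line with the shed road. The wagon stands in the middle of the deck to within about 2 mm, and nothing on the bench was knocked. My first touch on the deck reached about 20 N, above the suggested 2 to 5 N but well under the 40 N limit.

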